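# Clear the clamp dog and nest the next lamp angle on the saddle

### The job

The clamp dog's nose is in the way of the angle stack: slide the dog along its T-slot to the open end, lift it out there and put it in the tray. Then take the loose aluminium angle off its two battens and nest it over the angle on the saddle, ridge on ridge with both legs lying flat on those below and the ends level, leaving that angle where it is. Don't push the other things on the bench about.

Things in the scene. Friction and masses are not known exactly. Their poses are not given: they have to be found in the camera images.
- fixture: Fixed fixture on a 180 x 128 mm, 5 mm thick painted green plate. Origin: on the bench under the middle of its timber saddle; x along saddle ridge and T-slot, z up. Saddle ridge over y = 0, x -73 to 73 mm. Beside it, centred at y = +65 mm, a T-slot rail 46 mm wide, top 22 mm above the bench, x -90 to 90 mm, slot blocked at its -x end and open at +x. Nothing lies beyond x = 90 mm.
- slot_end (a point): Point on top of the T-slot rail at its open end, middle of the slot, 22 mm above the bench; axes as the fixture's, x pointing out of the open end. Slot: mouth 14 mm wide between lips 8 mm thick, over a cavity 30 mm wide and 9 mm high whose floor is 5 mm above the bench.
- dog_mid (a point): Clamp dog, loose, dark steel, about 200 g, 100 mm tall, slides in the T-slot with 2 mm play. Point: on its post's axis, 50 mm above its underside; z up, x along the slot to the open end. Foot 26 x 26 x 7 mm; square post 24 x 24 mm; nose 14 mm wide, 55 to 65 mm up, reaches 50 mm to -y, 9 mm clear of the angle below. Grip the 35 mm of plain post above the nose. It can stand on its foot.
- host_mid (a point): Aluminium angle lying unfastened on the saddle like a roof, ridge up: 140 mm long (x, along the ridge), legs 37 mm at 90 degrees, 4 mm thick, 29 mm tall, 52 mm wide, 120 g. Point: mid-length, in the plane of symmetry, half-way up (14.5 mm below the ridge). z up. Its lower leg edges hang 40 mm above the bench.
- angle_mid (a point): Loose aluminium angle to nest, the larger: 140 mm long (x, along the ridge), legs 42 mm at 90 degrees, 4 mm thick, 32.5 mm tall, 59.4 mm wide over its outer leg edges, which are 2.8 mm above its underside; about 130 g. Lies like a roof on two battens. Point: mid-length, half-way up (16.3 mm above its underside); 3.9 mm above host_mid when nested. Either end may point either way.
- battens: Two fixed timber battens 20 mm wide, 90 mm long (y), 28 mm high, at x = -52 and +52 mm from the origin, which lies on the bench midway between them; the gap between them is 84 mm, open down to the bench. Their x axis is along the loose angle.
- tray: Fixed shallow black tray with an open top, 160 (x) x 130 (y) mm, 25 mm high, walls and floor 4 mm. Origin: centre of its underside on the bench.
- housing_a: Bystander: round black lamp housing, an open cup 100 mm across, 24 mm high. Origin: centre of its underside.
- housing_b: Bystander: a second lamp housing just like it.
- spool: Bystander: wire spool standing on end, 64 mm across, 45 mm high. Origin: centre of its underside.
- carton: Bystander: white carton 80 x 80 x 60 mm. Origin: centre of its underside.
Things that resemble listed ones, but are neither listed nor needed, are in the scene too. What is shaped like the part that bears angle_mid but red is not meant.

How it is judged:
On the way, in this order (a step that is already met when the one before it is completed fails the run):
1. the clamp dog is out of the slot and in the tray (x of dog_mid in the frame of tray between -0.076 and 0.076 m and y of dog_mid in the frame of tray between -0.061 and 0.061 m and z of dog_mid in the frame of tray between 0 and 0.06 m), for 0.2 s.
2. the loose angle is nested over the angle on the saddle (x of angle_mid in the frame of host_mid between -0.008 and 0.008 m and y of angle_mid in the frame of host_mid between -0.003 and 0.003 m and z of angle_mid in the frame of host_mid between 0.0014 and 0.0064 m and angle between the x axis of angle_mid and the x axis of host_mid, either way round below 0.05 rad and angle between the z axis of angle_mid and the z axis of host_mid, either way round below 0.06 rad), for 0.2 s.
At the end, for the whole second after the job is handed in: Dog at rest in the tray. Loose angle at rest on the saddle's angle: middles within 8 mm lengthwise and 3 mm sideways, height within 2.5 mm of fully nested, ridges within 0.05 rad and uprights within 0.06 rad of parallel. The saddle's angle within 10 mm of where it began (all of step 1 and all of step 2 and distance of host_mid from where it was at the start of the episode below 0.01 m and linear speed of each of dog, angle, host below 0.02 m/s); the robot touches nothing.
It fails at once if a bystander (lamp housing, spool or carton) pushed more than 25 mm (distance of any of housing_a, housing_b, spool, carton from where it was at the start of the episode above 0.025 m).
It also fails if it takes over 61 s, if anything falls off the work surface, if the arm or the gripper's body presses on something with over 40 N, if the wrist force passes 120 N, or if a joint passes its speed limit or range.

### The arm

A 6-joint arm with a two-finger parallel gripper is mounted at the origin on the work surface. World frame = base frame: x ahead of the robot, y to its left, z up, the work surface at z = 0. Lengths are in m, angles in rad, forces in N, time in s.
With the tool pointing down it reaches from about 0.3 to 0.775 m from the base axis. Payload 14.6 kg.
Tool frame: the origin (TCP) lies at the very end of the fingers, on their centre line; the grasp point (between the pads) lies 19 mm behind it; x points along the fingers, y is the direction in which the jaws open and shut, and the axes are right-handed (so a half turn about x gives the same grasp; the last joint's range is limited). The gripper opens to 94 mm and grips with 3 to 60 N. Pads are 16 mm wide; open, the fingers measure 119 mm over their backs; the gripper's body (75 mm by 177 mm) begins 78 mm behind the grasp point.
Start: joints at [-1.168, 0.3, 1.521, -0, 1.321, -0.067], TCP at [0.249, -0.49, 0.205] pointing down, gripper open.
Joint ranges: [-3.03, 3.03], [-0.79, 2.21], [0.23, 2.52], [-1.04, 4.18], [0, 3.07], [-2.55, 2.55]. Speed limits (rad/s): [2.22, 2.22, 2.57, 3.14, 3.14, 3.14].

### API

Orientations are given as [roll, pitch, yaw] about the fixed x, y, z axes, in that order (R = Rz(yaw) Ry(pitch) Rx(roll)).
In Python, from station import ctrl, viewer, hand_in gives the robot as it stands. The module is installed in compiled form; this text tells all that it offers.
- The arm moves only by the tool play_rows, never from a script. Its argument "deltas" is a list that holds one entry, the list of rows, each a list of 7 numbers: the shift along the tool's x, y, z in mm, then the turn, a rotation vector about the tool's x, y, z in rad, then the finger opening in mm, from 0 to 94. In form: [[[dx, dy, dz, ax, ay, az, gripper], ...]]. A call has 1 to 10 rows; each row shifts and turns the commanded pose from where the row before left it, along the tool's axes as they then stand; what a row does not reach is not made up. A row lasts 1/10 s, in which the tool goes at most 50 mm and 8.59 degrees, less where a joint would pass 70% of its speed; a pose out of reach is approached as far as the arm can. A call with a gripper value outside its range is refused whole. The fingers move at their own pace and stop on an object; "grip_force" is the grip in N (left out, the last holds). Time passes only in rows, so rows that do not move let the fingers close. It gives the time, the measured TCP pose, the force and the opening at its end, in the units of the state.
- ctrl.get_obs(): the state, without advancing time (a new reading comes with each control period).
- viewer.camera(name): name is "side" or "top" or "wrist"; returns a dict with "img" (480x640x3 uint8, red, green, blue), "fx", "fy", "cx", "cy" (pixels), "distortion" ([k1, k2, p1, p2, k3] as OpenCV has them; the pictures are not rectified), "rvec" (rotation vector, rad) and "tvec" (3), from world to camera coordinates, as OpenCV has them. Camera axes: x right, y down, z forward; pixel columns grow to the right and rows downward; lengths in m; the calibration is good to about 2 mm. A picture is of the moment at which its call begins. There is no depth.
- hand_in(): hands the job in, once; it reports no verdict.
The state is a dict: "time_s": time; "qpos": joint angles; "joint_vel": joint speeds; "tau": joint torques, N m; "ee_pos": TCP position; "eef_rot": TCP orientation; "force": force on the tool from outside, world axes, zero at the start; "moment": the same for the moment, N m; "grip_width": finger opening in m.
Only numpy, scipy, OpenCV 4.12 (cv2) and the standard library are available. Lean on these libraries where they do the work, as an engineer would, in place of code of your own. Each camera call takes 0.05 s, during which the arm holds its last target.

## Working session

There is one attempt and no reset: what is moved stays moved. The work goes in short steps, Python scripts to look and compute and a tool call to move; the robot and the scene stay as the last step left them, time stands still between calls to the robot, and variables do not carry over. Pictures are saved under pics/ and viewed, and the job is handed in when it is done.

Besides the shell and the picture viewer there is one more tool, called after "Emit:" by a JSON object that holds its "name" and its "arguments", one argument or row to a line. play_rows: Moves the arm, as the interface text tells. Its arguments: {"type":"object","properties":{"deltas":{"type":"array","items":{"type":"array","items":{"type":"array","items":{"type":"number"}}}},"grip_force":{"type":"number"}},"required":["deltas"]}

```bash
mkdir -p pics
cat > h.py <<'E'
import numpy as np, cv2
from scipy.spatial.transform import Rotation as R
from station import ctrl, viewer, hand_in
def grab(n,fn):
    c=viewer.camera(n); cv2.imwrite('pics/'+fn+'.png',c['img'][:,:,::-1])
    d={k:np.array(c[k]) for k in c}
    np.savez('pics/'+fn+'.npz',**d); return d
def load(fn): return dict(np.load('pics/'+fn+'.npz'))
def K(c): return np.array([[c['fx'],0,c['cx']],[0,c['fy'],c['cy']],[0,0,1]],float)
def ray(c,uv):
    uv=np.array(uv,float).reshape(-1,1,2)
    p=cv2.undistortPoints(uv,K(c),c['distortion']).reshape(-1,2)
    Rm=cv2.Rodrigues(c['rvec'])[0]; d=np.c_[p,np.ones(len(p))]@Rm
    o=-Rm.T@c['tvec'].ravel(); return o,d
def onz(c,uv,z):
    o,d=ray(c,uv); return o+d*((z-o[2])/d[:,2])[:,None]
def proj(c,P):
    return cv2.projectPoints(np.array(P,float).reshape(-1,1,3),c['rvec'],c['tvec'],K(c),c['distortion'])[0].reshape(-1,2)
E
python3 - <<'E'
from h import *
for n in ['side','top','wrist']:
    c=grab(n,n+'0'); o,_=ray(c,[[320,240]]); print(n,o,c['fx'],c['distortion'])
print(ctrl.get_obs())
E
```

```text
side [0.11196904 1.0895382  0.73470187] 571.902703223294 [-0.15170373  0.          0.          0.          0.        ]
top [0.45182817 0.04703178 1.43250662] 523.5057477815973 [-0.06261837  0.          0.          0.          0.        ]
wrist [ 0.32271413 -0.45330884  0.38436687] 401.08428761787053 [-0.043415  0.        0.        0.        0.      ]
{'time_s': 0.15, 'qpos': array([-1.16760724e+00,  3.00348096e-01,  1.52141448e+00, -8.54254728e-06,
        1.32068269e+00, -6.66006368e-02]), 'joint_vel': array([-0.00094499, -0.00154391, -0.00072328, -0.00041568,  0.00092591,
       -0.00020533]), 'tau': array([ 4.87017551e-04, -5.31956756e+01, -3.52820420e+01,  7.08177849e-02,
        2.36258592e-02, -5.98972247e-05]), 'ee_pos': array([ 0.24890604, -0.49024541,  0.20502428]), 'eef_rot': array([-1.62769189,  1.56994367,  1.9836926 ]), 'force': array([-0.41580473, -0.11585224,  0.64586436]), 'moment': array([-0.02931476,  0.00292254,  0.04244662]), 'grip_width': 0.09411096540427863}
```

View pics/top0.png

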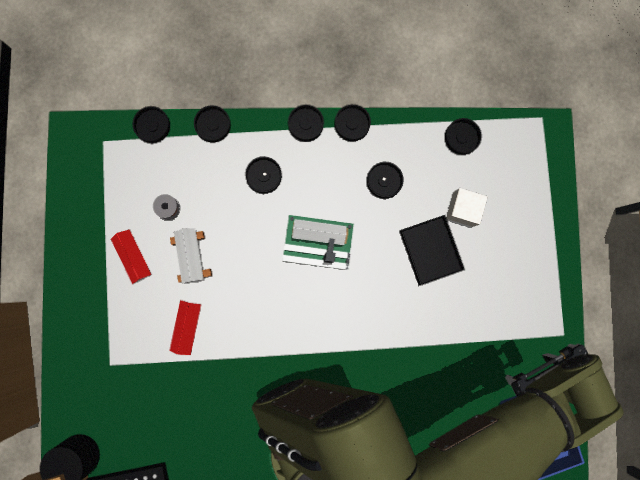

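View pics/side0.png

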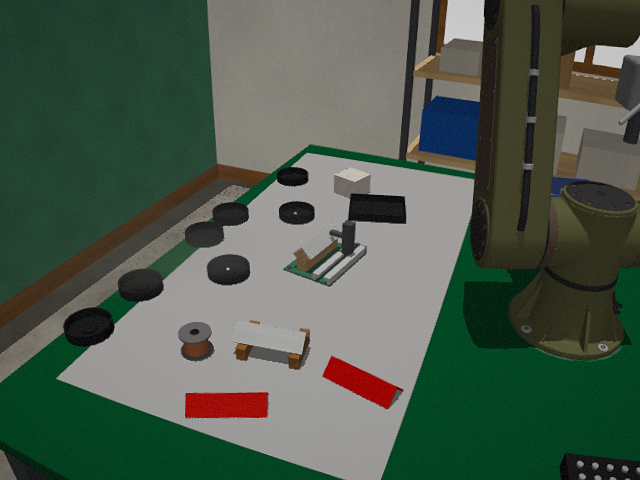

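View pics/wrist0.png

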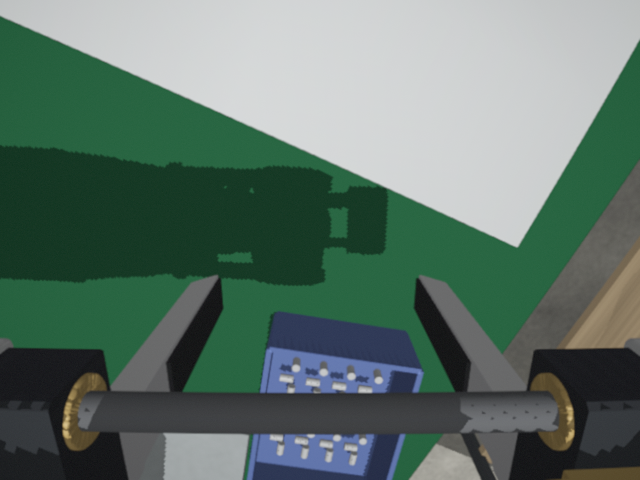

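Run:
```python
from h import *
c=load('top0');i=cv2.cvtColor(c['img'],cv2.COLOR_RGB2BGR)
a=cv2.resize(i[200:285,270:365],None,fx=7,fy=7,interpolation=cv2.INTER_CUBIC);cv2.imwrite('pics/z1.png',a)
a=cv2.resize(i[215:295,150:230],None,fx=7,fy=7,interpolation=cv2.INTER_CUBIC);cv2.imwrite('pics/z2.png',a)
s=load('side0');i=cv2.cvtColor(s['img'],cv2.COLOR_RGB2BGR)
a=cv2.resize(i[210:295,275:375],None,fx=7,fy=7,interpolation=cv2.INTER_CUBIC);cv2.imwrite('pics/z3.png',a)
for n,p in dict(tray=(432,250),fix=(318,243),dog=(329,251),ang=(190,255)).items(): print(n,onz(c,[p],0.03))
```

```text
tray [[ 0.54122245 -0.31919093  0.03      ]]
fix [[ 0.56337307 -0.01080964  0.03      ]]
dog [[ 0.54151062 -0.04009125  0.03      ]]
ang [[0.53456879 0.33298255 0.03      ]]
```

View pics/z1.png

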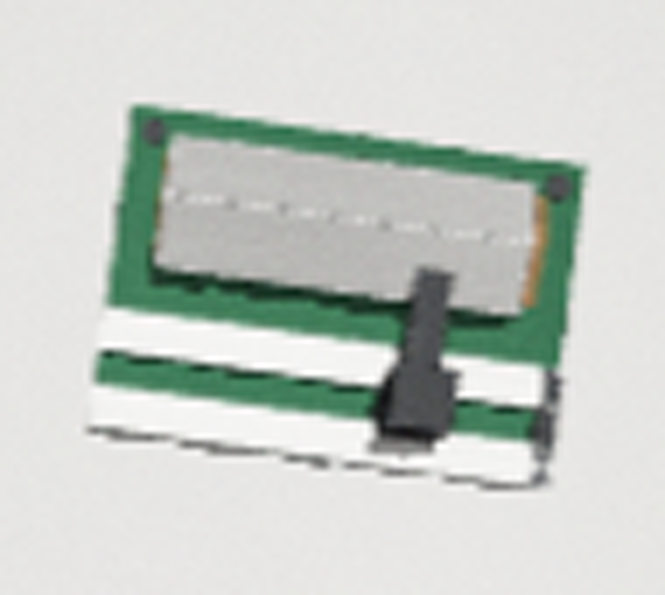

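View pics/z2.png

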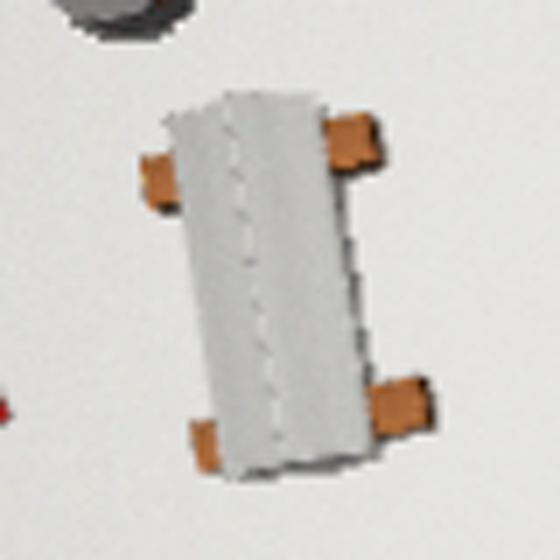

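View pics/z3.png

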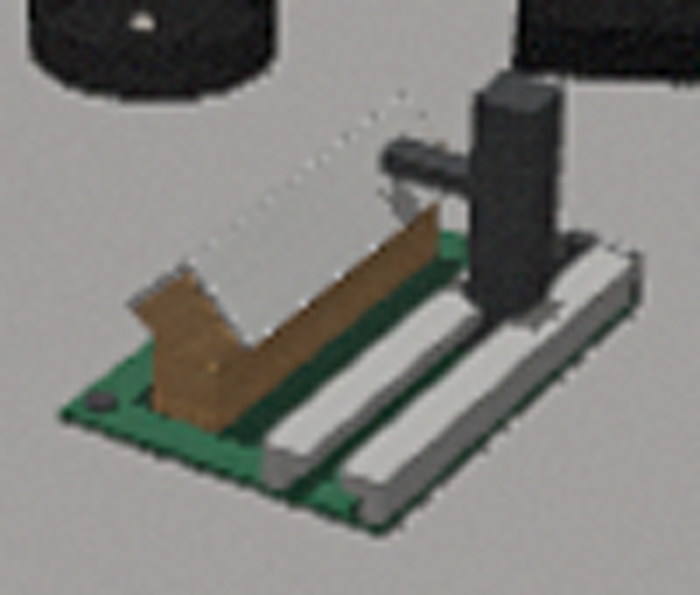

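Run:
```python
from h import *
c=load('top0')
def z1(p): return (np.array(p)+.5)/7-.5+[270,200]
def z2(p): return (np.array(p)+.5)/7-.5+[150,215]
def show(n,P):
    d=P[1]-P[0]; print(n,P.round(4).tolist(),'len',np.linalg.norm(d).round(4),'mid',P.mean(0).round(4),'yaw',np.degrees(np.arctan2(d[1],d[0])).round(2))
show('hostridge',onz(c,z1([[535,241],[164,196]]),.069))
show('hostlow',onz(c,z1([[520,315],[152,268]]),.0405))
show('slot ends',onz(c,z1([[535,424],[97,367]]),.022))
show('plate top',onz(c,z1([[583,163],[132,106]]),.005))
show('railbottom',onz(c,z1([[548,486],[88,430]]),.022))
show('dogtop',onz(c,z1([[386,434],[455,372]]),.105))
show('nosetip',onz(c,z1([[414,268],[452,273]]),.070))
show('angridge',onz(c,z2([[278,460],[228,92]]),.0605))
show('angleft',onz(c,z2([[220,476],[168,118]]),.0308))
show('angright',onz(c,z2([[372,455],[322,95]]),.0308))
g=c['img'].max(2).astype(np.uint8); m=(g<60).astype(np.uint8); m[:, :390]=0;m[:,475:]=0;m[:205]=0;m[295:]=0
k=max(cv2.findContours(m,cv2.RETR_EXTERNAL,cv2.CHAIN_APPROX_NONE)[0],key=cv2.contourArea)
r=cv2.minAreaRect(k);P=onz(c,cv2.boxPoints(r),.02);print('tray',P.mean(0),np.linalg.norm(np.diff(P,axis=0),axis=1),P.round(3).tolist())
o=ctrl.get_obs();Rm=R.from_euler('xyz',o['eef_rot']).as_matrix();print(Rm.round(3))
w=load('wrist0');print(proj(w,[o['ee_pos'],o['ee_pos']+[0,0,-.1]])); Rc=cv2.Rodrigues(w['rvec'])[0];oo,_=ray(w,[[320,240]]);print('cam in tool',Rm.T@(oo-o['ee_pos']),'axes in tool',(Rm.T@Rc.T).round(3))
```

```text
hostridge [[0.5832, -0.083, 0.069], [0.6015, 0.0558, 0.069]] len 0.1399 mid [ 0.5923 -0.0136  0.069 ] yaw 82.49
hostlow [[0.5576, -0.0794, 0.0405], [0.577, 0.0608, 0.0405]] len 0.1415 mid [ 0.5673 -0.0093  0.0405] yaw 82.12
slot ends [[0.5168, -0.0862, 0.022], [0.5406, 0.0825, 0.022]] len 0.1703 mid [ 0.5287 -0.0018  0.022 ] yaw 81.97
plate top [[0.6199, -0.1085, 0.005], [0.6441, 0.0684, 0.005]] len 0.1785 mid [ 0.632  -0.0201  0.005 ] yaw 82.21
railbottom [[0.4928, -0.0908, 0.022], [0.5163, 0.0862, 0.022]] len 0.1785 mid [ 0.5046 -0.0023  0.022 ] yaw 82.43
dogtop [[0.5099, -0.0241, 0.105], [0.5322, -0.0495, 0.105]] len 0.0338 mid [ 0.5211 -0.0368  0.105 ] yaw -48.79
nosetip [[0.5734, -0.0374, 0.07], [0.5714, -0.0516, 0.07]] len 0.0143 mid [ 0.5724 -0.0445  0.07  ] yaw -98.09
angridge [[0.4666, 0.3283, 0.0605], [0.605, 0.348, 0.0605]] len 0.1398 mid [0.5358 0.3382 0.0605] yaw 8.12
angleft [[0.461, 0.3565, 0.0308], [0.5985, 0.3776, 0.0308]] len 0.1391 mid [0.5298 0.3671 0.0308] yaw 8.72
angright [[0.4685, 0.2984, 0.0308], [0.6068, 0.3183, 0.0308]] len 0.1397 mid [0.5376 0.3084 0.0308] yaw 8.17
tray [ 0.542954   -0.32030518  0.02      ] [0.13482583 0.15839776 0.13389751] [[0.597, -0.232, 0.02], [0.64, -0.36, 0.02], [0.488, -0.408, 0.02], [0.447, -0.281, 0.02]]
[[-0.     0.453 -0.892]
 [ 0.001 -0.892 -0.453]
 [-1.    -0.001 -0.   ]]
[[317.89038046 293.28041333]
 [318.23890897 235.15553255]]
cam in tool [-0.17933893  0.00032535 -0.08254182] axes in tool [[ 0.001 -0.282  0.959]
 [ 1.     0.    -0.001]
 [ 0.     0.959  0.282]]
```

```bash
cat >> h.py <<'E'
def plan(p1,yaw1,n,g,ori=None,start=None):
    """rows from measured pose to p1, tool down, tool-y yaw deg"""
    o=ctrl.get_obs()
    p0,R0=(np.array(o['ee_pos']),R.from_euler('xyz',o['eef_rot'])) if start is None else start
    def down(y):
        y=np.radians(y);yy=np.array([np.cos(y),np.sin(y),0]);x=np.array([0,0,-1.]);return R.from_matrix(np.c_[x,yy,np.cross(x,yy)])
    R1=down(yaw1); rv=(R0.inv()*R1).as_rotvec(); p,Rc=p0.copy(),R0; rows=[]
    for k in range(n):
        d=Rc.inv().apply((np.array(p1)-p)/(n-k))*1000
        r=(Rc.inv()*R1).as_rotvec()/(n-k)
        row=np.r_[d.round(1),r.round(3),g]; rows.append(row.tolist())
        p=p+Rc.apply(row[:3]/1000); Rc=Rc*R.from_rotvec(row[3:6])
    print(str(rows).replace('-0.0,','0,').replace('.0,',',').replace(' ',''))
    return p,Rc
def st():
    o=ctrl.get_obs();R0=R.from_euler('xyz',o['eef_rot']).as_matrix()
    print('t',o['time_s'],'p',o['ee_pos'].round(4),'yaw',np.degrees(np.arctan2(R0[1,1],R0[0,1])).round(2),'x',R0[:,0].round(4),'q',o['qpos'].round(3),'F',o['force'].round(2),'g',round(o['grip_width'],4))
E
python3 - <<'E'
from h import *
plan([.52,-.03,.22],-97.8,14,94)
E
```

```text
[[-1.1,-20.5,-32.1,0.043,0,0,94.0],[-1,-21.9,-31.2,0.043,0,0,94.0],[-1.1,-23.2,-30.3,0.043,0,0,94.0],[-1,-24.5,-29.2,0.043,0,0,94.0],[-1.1,-25.8,-28.2,0.043,0,0,94.0],[-1,-26.9,-27,0.043,0,0,94.0],[-1.1,-28.1,-25.8,0.043,0,0,94.0],[-1,-29.2,-24.6,0.044,0,0,94.0],[-1.1,-30.2,-23.3,0.043,0,0,94.0],[-1,-31.2,-22,0.044,0,0,94.0],[-1.1,-32.1,-20.6,0.043,0,0,94.0],[-1,-33,-19.2,0.044,0,0,94.0],[-1.1,-33.8,-17.8,0.043,0,0,94.0],[-1,-34.5,-16.2,0.044,0,0.001,94.0]]
```

Emit:
{"name": "play_rows", "arguments": {
  "deltas": [
    [[-1.1,-20.5,-32.1,0.043,0,0,94],[-1,-21.9,-31.2,0.043,0,0,94],[-1.1,-23.2,-30.3,0.043,0,0,94],[-1,-24.5,-29.2,0.043,0,0,94],[-1.1,-25.8,-28.2,0.043,0,0,94],[-1,-26.9,-27,0.043,0,0,94],[-1.1,-28.1,-25.8,0.043,0,0,94],[-1,-29.2,-24.6,0.044,0,0,94],[-1.1,-30.2,-23.3,0.043,0,0,94],[-1,-31.2,-22,0.044,0,0,94]]
  ]
}}

```text
time_s: 1.15
ee_pos: [0.443, -0.1602, 0.216]
eef_rot: [-1.022, 1.571, 2.155]
force: [0.8, -0.7, 0.0]
grip_width: 0.0941
```

Emit:
{"name": "play_rows", "arguments": {
  "deltas": [
    [[-1.1,-32.1,-20.6,0.043,0,0,94],[-1,-33,-19.2,0.044,0,0,94],[-1.1,-33.8,-17.8,0.043,0,0,94],[-1,-34.5,-16.2,0.044,0,0,94],[0,0,0,0,0,0,94],[0,0,0,0,0,0,94]]
  ]
}}

```text
time_s: 1.75
ee_pos: [0.5199, -0.0298, 0.2197]
eef_rot: [0.164, 1.57, -3.112]
force: [0.1, 0.2, 0.1]
grip_width: 0.0936
```

Run:
```python
from h import *
st(); grab('wrist','w1'); grab('top','t1')
```

```text
t 1.75 p [ 0.5199 -0.0298  0.2197] yaw -97.7 x [-9.e-04 -0.e+00 -1.e+00] q [-0.127  0.224  1.583 -0.     1.336  1.578] F [0.14 0.23 0.08] g 0.0936
```

View pics/w1.png

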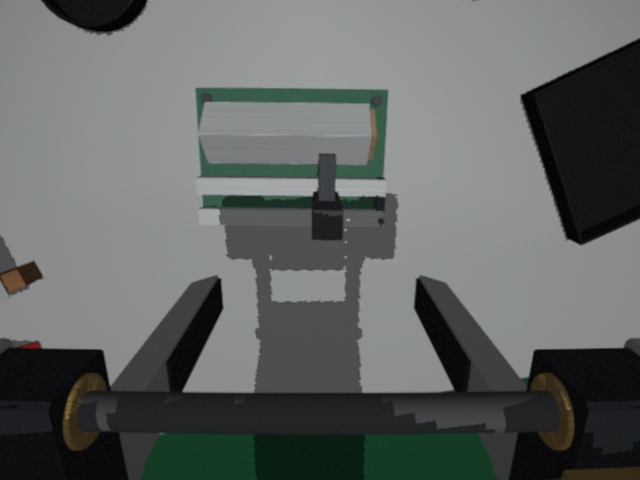

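Run:
```python
from h import *
c=load('w1');i=cv2.cvtColor(c['img'],cv2.COLOR_RGB2BGR)
a=cv2.resize(i[80:250,190:400],None,fx=3.8,fy=3.5,interpolation=cv2.INTER_CUBIC)
a=np.clip(a.astype(float)*1.6,0,255).astype(np.uint8);cv2.imwrite('pics/z4.png',a)
```

```text
(no output)
```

View pics/z4.png

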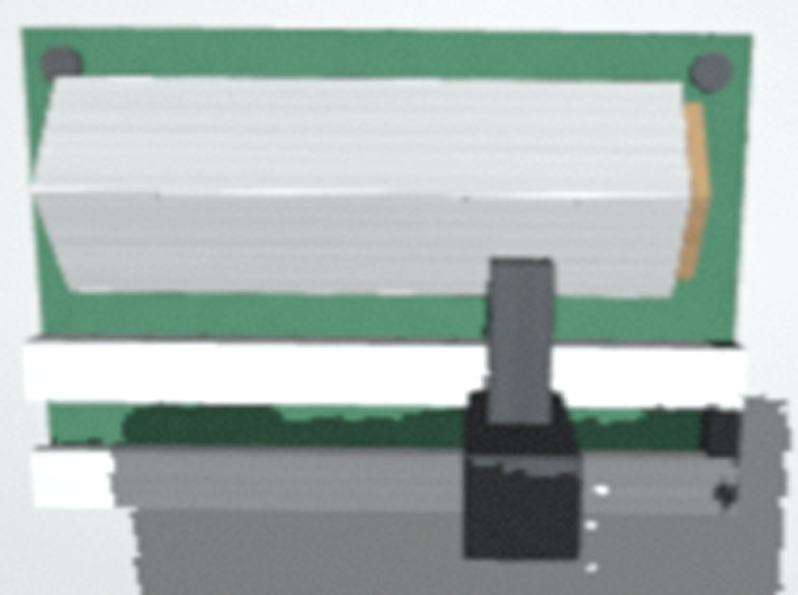

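Run:
```python
from h import *
c=load('w1')
def z(p): return (np.array(p)+.5)/[3.8,3.5]-.5+[190,80]
def show(n,P):
    d=P[1]-P[0]; print(n,P.round(4).tolist(),'len',np.linalg.norm(d).round(4),'mid',P.mean(0).round(4),'yaw',np.degrees(np.arctan2(d[1],d[0])).round(2))
P=onz(c,z([[464,453],[580,455],[579,558],[464,558]]),.105);print(P.mean(0),np.linalg.norm(np.diff(P,axis=0),axis=1),P.round(4).tolist())
show('ridge',onz(c,z([[689,193],[32,190]]),.069))
show('plate',onz(c,z([[751,35],[23,28]]),.005))
show('rail top far edge',onz(c,z([[745,349],[25,341]]),.022))
show('rail near edge',onz(c,z([[735,515],[35,507]]),.022))
show('slot upper lip',onz(c,z([[742,408],[22,400]]),.022))
show('slot lower lip',onz(c,z([[742,455],[35,448]]),.022))
```

```text
[ 0.5230196  -0.03694935  0.105     ] [0.02292457 0.02311982 0.0232153 ] [[0.5363, -0.0272, 0.105], [0.5328, -0.0498, 0.105], [0.5099, -0.0469, 0.105], [0.513, -0.0239, 0.105]]
ridge [[0.5824, -0.081, 0.069], [0.6019, 0.0566, 0.069]] len 0.1389 mid [ 0.5922 -0.0122  0.069 ] yaw 81.92
plate [[0.6175, -0.1079, 0.005], [0.6436, 0.0688, 0.005]] len 0.1787 mid [ 0.6306 -0.0196  0.005 ] yaw 81.61
rail top far edge [[0.5369, -0.0964, 0.022], [0.5632, 0.0807, 0.022]] len 0.179 mid [ 0.5501 -0.0079  0.022 ] yaw 81.56
rail near edge [[0.491, -0.0898, 0.022], [0.5174, 0.0882, 0.022]] len 0.1799 mid [ 0.5042 -0.0008  0.022 ] yaw 81.56
slot upper lip [[0.5209, -0.0942, 0.022], [0.5475, 0.0849, 0.022]] len 0.1811 mid [ 0.5342 -0.0046  0.022 ] yaw 81.57
slot lower lip [[0.5078, -0.093, 0.022], [0.5339, 0.0846, 0.022]] len 0.1795 mid [ 0.5209 -0.0042  0.022 ] yaw 81.65
```

Run:
```python
from h import *
a=plan([.5225,-.037,.12],-98.2,3,94)
plan([.5225,-.037,.067],-98.2,3,94,start=a)
```

```text
[[33.3,1.9,-1.2,0.002,0,0,94.0],[33.4,1.9,-1.2,0.002,0,0,94.0],[33.3,1.9,-1.3,0.003,0,0,94.0]]
[[17.7,0,0,0,0,0,94.0],[17.7,0,0,0,0,0,94.0],[17.6,0,0,0,0,0,94.0]]
```

Emit:
{"name": "play_rows", "arguments": {
  "deltas": [
    [[33.3,1.9,-1.2,0.002,0,0,94],[33.4,1.9,-1.2,0.002,0,0,94],[33.3,1.9,-1.3,0.003,0,0,94],[17.7,0,0,0,0,0,60],[17.7,0,0,0,0,0,50],[17.6,0,0,0,0,0,45],[0,0,0,0,0,0,20],[0,0,0,0,0,0,10],[0,0,0,0,0,0,10],[0,0,0,0,0,0,10]]
  ],
  "grip_force": 25
}}

```text
time_s: 2.85
ee_pos: [0.5233, -0.0366, 0.0681]
eef_rot: [3.138, 1.569, -0.147]
force: [-0.4, 0.1, 0.1]
grip_width: 0.0414
```

Run:
```python
from h import *
st(); grab('wrist','w2'); 
a=plan([.5225+.1426*.145,-.037+.9898*.145,.067],-98.2,10,10)
```

```text
t 2.85 p [ 0.5233 -0.0366  0.0681] yaw -98.22 x [ 1.4e-03 -2.0e-04 -1.0e+00] q [-0.14   0.402  1.731 -0.     1.008  1.575] F [-0.37  0.15  0.08] g 0.0414
[[0.1,-14.4,0.1,0,0,0,10.0],[0.1,-14.4,0.1,0,0,0,10.0],[0.1,-14.4,0.1,0,0,0,10.0],[0.1,-14.5,0.1,0,0,0,10.0],[0.1,-14.4,0.1,0,0,0,10.0],[0.1,-14.5,0,0,0,0,10.0],[0.1,-14.4,0.1,0,0,0,10.0],[0.1,-14.5,0,0,0,0,10.0],[0.1,-14.4,0.1,0,-0.001,0,10.0],[0.1,-14.5,0,0,0,0,10.0]]
```

View pics/w2.png

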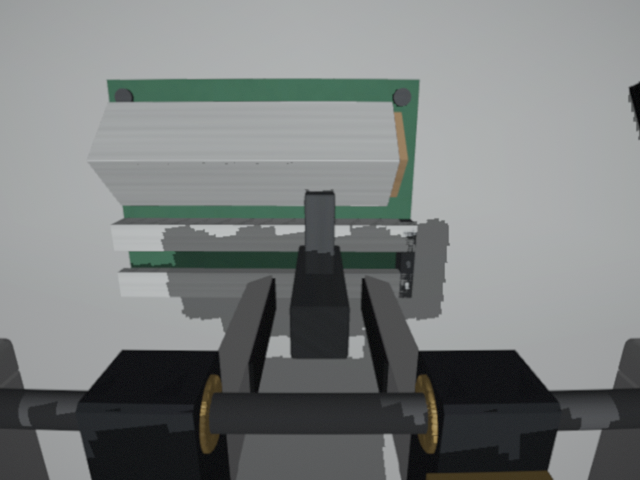

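Post centred between the fingers (x≈320); fingers still closing (41 mm). Keep closing.

Emit:
{"name": "play_rows", "arguments": {
  "deltas": [
    [[0,0,0,0,0,0,10],[0,0,0,0,0,0,10],[0,0,0,0,0,0,10],[0,0,0,0,0,0,10]]
  ],
  "grip_force": 25
}}

```text
time_s: 3.3
ee_pos: [0.5231, -0.0364, 0.0674]
eef_rot: [3.077, 1.57, -0.207]
force: [-0.6, -0.3, 4.6]
grip_width: 0.0236
```

Run:
```python
from h import *
st()
```

```text
t 3.3 p [ 0.5231 -0.0364  0.0674] yaw -98.2 x [ 4.e-04 -1.e-04 -1.e+00] q [-0.139  0.403  1.731 -0.     1.007  1.575] F [-0.64 -0.3   4.55] g 0.0236
```

Emit:
{"name": "play_rows", "arguments": {
  "deltas": [
    [[-0.9,0,0,0,0,0,10],[0,-8,0,0,0,0,10],[0,-14,0,0,0,0,10],[0,-16,0,0,0,0,10],[0,-16,0,0,0,0,10],[0,-16,0,0,0,0,10]]
  ]
}}

```text
time_s: 3.9
ee_pos: [0.5329, 0.0346, 0.0679]
eef_rot: [-0.133, 1.57, 2.866]
force: [-0.1, 0.6, -2.1]
grip_width: 0.0237
```

Run:
```python
from h import *
st(); grab('wrist','w3')
```

```text
t 3.9 p [0.5329 0.0346 0.0679] yaw -98.18 x [-4.e-04  1.e-04 -1.e+00] q [-0.004  0.421  1.702  0.     1.018  1.71 ] F [-0.1   0.56 -2.1 ] g 0.0237
```

View pics/w3.png

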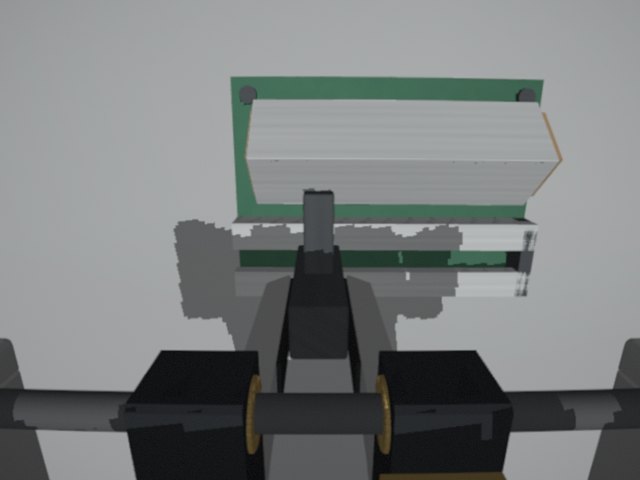

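Emit:
{"name": "play_rows", "arguments": {
  "deltas": [
    [[0,-16,0,0,0,0,10],[0,-16,0,0,0,0,10],[0,-16,0,0,0,0,10],[0,-16,0,0,0,0,10],[0,-14,0,0,0,0,10],[0,0,0,0,0,0,10],[0,0,0,0,0,0,10],[-10,0,0,0,0,0,10],[-20,0,0,0,0,0,10],[-20,0,0,0,0,0,10]]
  ]
}}

```text
time_s: 4.95
ee_pos: [0.544, 0.1095, 0.1193]
eef_rot: [0.556, 1.571, -2.729]
force: [-0.5, 0.2, -1.4]
grip_width: 0.0233
```

Run:
```python
from h import *
st(); grab('side','s3')
c=load('s3');i=cv2.cvtColor(c['img'],cv2.COLOR_RGB2BGR)
cv2.imwrite('pics/z5.png',cv2.resize(i[150:330,220:460],None,fx=3,fy=3))
a=plan([.48,-.02,.20],-98.2,5,10)
a=plan([.543,-.32,.20],-108,9,10,start=a)
a=plan([.543,-.32,.08],-108,5,10,start=a)
```

```text
t 4.95 p [0.544  0.1095 0.1193] yaw -98.26 x [-2.e-04 -1.e-04 -1.e+00] q [ 0.133  0.396  1.603 -0.     1.143  1.848] F [-0.49  0.2  -1.39] g 0.0233
[[-15.5,27.5,9.2,0,-0.001,0,10.0],[-15.5,27.5,9.2,0,-0.001,0,10.0],[-15.5,27.5,9.2,0,-0.001,0,10.0],[-15.5,27.6,9.2,0,-0.001,0.001,10.0],[-15.4,27.6,9.1,-0.001,-0.001,0,10.0]]
[[0,32,-11.7,0.019,0,0,10.0],[0,31.8,-12.3,0.019,0,0,10.0],[0,31.5,-12.9,0.019,0,0,10.0],[0,31.3,-13.5,0.019,0,0,10.0],[0,31,-14.1,0.019,0,0,10.0],[0,30.7,-14.6,0.019,0,0,10.0],[0,30.5,-15.2,0.019,0,0,10.0],[-0.1,30.1,-15.8,0.019,0,0,10.0],[0,29.9,-16.4,0.019,0,0,10.0]]
[[24,0,0,0,0,0,10.0],[24,0,0,0,0,0,10.0],[24,0,0,0,0,0,10.0],[24,0,0,0,0,0,10.0],[24,0,0,0,0,0,10.0]]
```

View pics/z5.png

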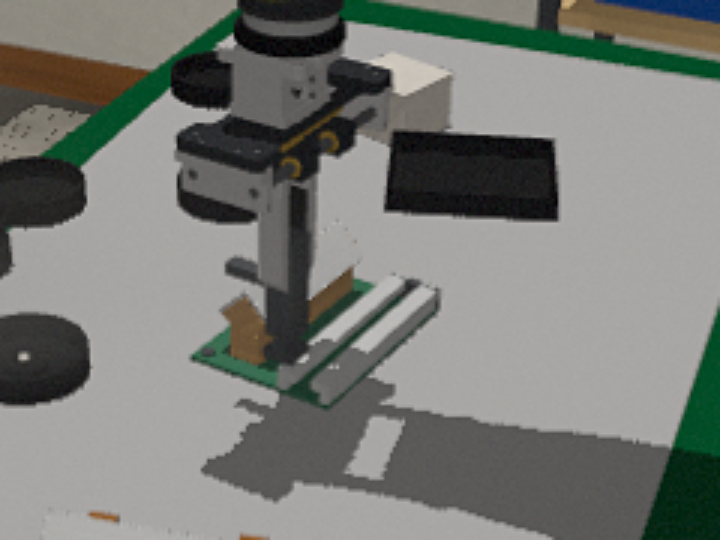

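Emit:
{"name": "play_rows", "arguments": {
  "deltas": [
    [[-20,0,0,0,0,0,10],[-30,0,0,0,0,0,10],[-25,10,3,0,0,0,10],[-10,20,8,0,0,0,10],[0,29,11,0,0,0,10],[0,33,11,0,0,0,10],[0,33,8,0,0,0,10],[0,33,0,0,0,0,10],[0,33,-5,0.02,0,0,10],[0,33,-8,0.02,0,0,10]]
  ]
}}

```text
time_s: 6.0
ee_pos: [0.4831, -0.1094, 0.2035]
eef_rot: [3.011, 1.57, -0.315]
force: [0.6, 1.1, -1.8]
grip_width: 0.0239
```

Run:
```python
from h import *
st()
a=plan([.535,-.32,.20],-108,7,10)
a=plan([.535,-.32,.08],-108,3,10,start=a)
```

```text
t 6.0 p [ 0.4831 -0.1094  0.2035] yaw -100.58 x [ 8.e-04 -3.e-04 -1.e+00] q [-0.297  0.179  1.675 -0.     1.286  1.459] F [ 0.59  1.07 -1.83] g 0.0239
[[0.5,28.2,-12.8,0.018,0,0,10.0],[0.5,28,-13.3,0.019,0,0,10.0],[0.5,27.7,-13.8,0.018,0,0,10.0],[0.5,27.5,-14.4,0.019,0,0,10.0],[0.5,27.2,-14.9,0.018,0,0,10.0],[0.5,26.9,-15.3,0.019,0,0,10.0],[0.6,26.6,-15.9,0.018,-0.001,0,10.0]]
[[40,0,0,0,0,0,10.0],[40,0,0,0,0,0,10.0],[40,0,0,0,0,0,10.0]]
```

Emit:
{"name": "play_rows", "arguments": {
  "deltas": [
    [[0.5,28,-12.8,0.018,0,0,10],[0.5,28,-13.3,0.019,0,0,10],[0.5,27.7,-13.8,0.018,0,0,10],[0.5,27.5,-14.4,0.019,0,0,10],[0.5,27,-15,0.018,0,0,10],[0.5,25,-15,0.019,0,0,10],[20,18,-15,0.018,0,0,10],[40,0,0,0,0,0,10],[40,0,0,0,0,0,10],[14,0,0,0,0,0,10]]
  ]
}}

```text
time_s: 7.0
ee_pos: [0.536, -0.3069, 0.0821]
eef_rot: [-0.257, 1.565, 2.572]
force: [-1.0, -0.6, -2.1]
grip_width: 0.0238
```

Run:
```python
from h import *
st(); grab('side','s4')
c=load('s4');i=cv2.cvtColor(c['img'],cv2.COLOR_RGB2BGR)
cv2.imwrite('pics/z6.png',cv2.resize(i[120:260,300:460],None,fx=4,fy=4))
```

```text
t 7.0 p [ 0.536  -0.3069  0.0821] yaw -107.94 x [-0.0049  0.0031 -1.    ] q [-0.579  0.571  1.434 -0.     1.142  1.305] F [-0.95 -0.55 -2.08] g 0.0238
```

View pics/z6.png

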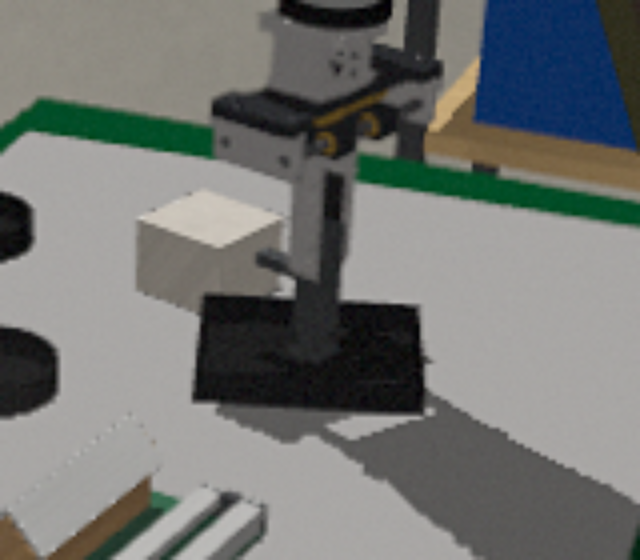

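Emit:
{"name": "play_rows", "arguments": {
  "deltas": [
    [[0,0,0,0,0,0,10],[6,0,0,0,0,0,10],[4,0,0,0,0,0,10],[2,0,0,0,0,0,10],[0,0,0,0,0,0,10],[0,0,0,0,0,0,10]]
  ]
}}

```text
time_s: 7.65
ee_pos: [0.5381, -0.3074, 0.0744]
eef_rot: [2.913, 1.57, -0.541]
force: [-0.4, -0.6, -2.3]
grip_width: 0.0237
```

Run:
```python
from h import *
st()
```

```text
t 7.65 p [ 0.5381 -0.3074  0.0744] yaw -107.89 x [ 4.e-04 -2.e-04 -1.e+00] q [-0.578  0.581  1.438  0.     1.122  1.305] F [-0.43 -0.62 -2.27] g 0.0237
```

Emit:
{"name": "play_rows", "arguments": {
  "deltas": [
    [[4,0,0,0,0,0,10],[2,0,0,0,0,0,10],[0.7,0,0,0,0,0,10],[0.7,0,0,0,0,0,10],[0,0,0,0,0,0,10],[0,0,0,0,0,0,10]]
  ]
}}

```text
time_s: 8.25
ee_pos: [0.538, -0.3074, 0.0667]
eef_rot: [-3.03, 1.571, -0.2]
force: [-0.5, -0.2, -1.8]
grip_width: 0.0238
```

Run:
```python
from h import *
st()
```

```text
t 8.25 p [ 0.538  -0.3074  0.0667] yaw -107.89 x [ 2.e-04 -0.e+00 -1.e+00] q [-0.578  0.591  1.443  0.     1.108  1.305] F [-0.54 -0.19 -1.76] g 0.0238
```

Emit:
{"name": "play_rows", "arguments": {
  "deltas": [
    [[0.5,0,0,0,0,0,10],[0.5,0,0,0,0,0,10],[0,0,0,0,0,0,10]]
  ]
}}

```text
time_s: 8.55
ee_pos: [0.5381, -0.3075, 0.0664]
eef_rot: [2.866, 1.57, -0.588]
force: [-2.4, 1.6, 5.2]
grip_width: 0.0233
```

Run:
```python
from h import *
st()
```

```text
t 8.55 p [ 0.5381 -0.3075  0.0664] yaw -107.89 x [ 5.e-04 -4.e-04 -1.e+00] q [-0.578  0.591  1.443 -0.     1.107  1.305] F [-2.42  1.59  5.18] g 0.0233
```

Contact with the tray floor (+5 N). Open gently.

Emit:
{"name": "play_rows", "arguments": {
  "deltas": [
    [[-0.2,0,0,0,0,0,27],[0,0,0,0,0,0,35],[0,0,0,0,0,0,50],[0,0,0,0,0,0,60],[0,0,0,0,0,0,60],[0,0,0,0,0,0,60]]
  ]
}}

```text
time_s: 9.15
ee_pos: [0.5379, -0.3074, 0.0658]
eef_rot: [-0.22, 1.571, 2.609]
force: [-0.2, -0.1, 0.8]
grip_width: 0.0593
```

Run:
```python
from h import *
st(); grab('wrist','w5')
```

```text
t 9.15 p [ 0.5379 -0.3074  0.0658] yaw -107.89 x [-1.e-04  1.e-04 -1.e+00] q [-0.578  0.592  1.443 -0.     1.107  1.305] F [-0.18 -0.08  0.8 ] g 0.0593
```

View pics/w5.png

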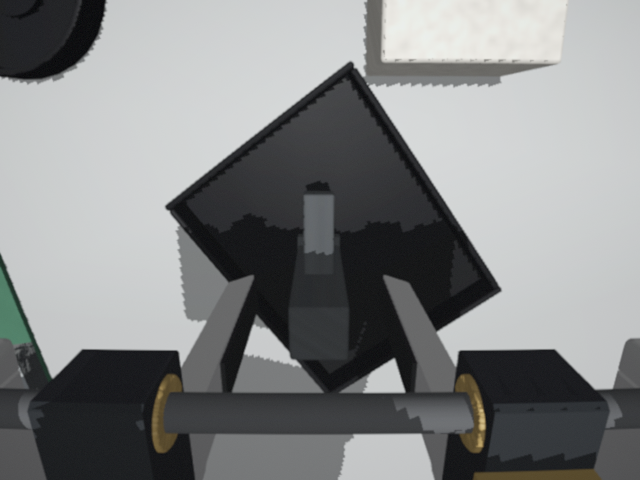

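Run:
```python
from h import *
a=plan([.538,-.307,.22],-107.9,4,60)
a=plan([.52,.32,.23],-81.7,17,94,start=a)
```

```text
[[-38.5,-0.1,0,0,0,0,60.0],[-38.6,-0.1,0,0,0,0,60.0],[-38.5,-0.1,0,0,0,0,60.0],[-38.6,-0.1,0,0,0,0,60.0]]
[[-0.6,-34.8,12.3,-0.027,0,0,94.0],[-0.6,-35.1,11.4,-0.027,0,0,94.0],[-0.6,-35.4,10.4,-0.027,0,0,94.0],[-0.6,-35.7,9.5,-0.027,0,0,94.0],[-0.6,-35.9,8.5,-0.027,0,0,94.0],[-0.6,-36.1,7.6,-0.027,0,0,94.0],[-0.6,-36.3,6.6,-0.027,0,0,94.0],[-0.6,-36.5,5.6,-0.027,0,0,94.0],[-0.6,-36.6,4.6,-0.027,0,0,94.0],[-0.6,-36.7,3.6,-0.027,0,0,94.0],[-0.6,-36.8,2.6,-0.027,0,0,94.0],[-0.6,-36.9,1.6,-0.027,0,0,94.0],[-0.6,-36.9,0.6,-0.027,0,0,94.0],[-0.5,-36.9,-0.4,-0.027,0,0,94.0],[-0.6,-36.8,-1.3,-0.026,0,0,94.0],[-0.5,-36.8,-2.3,-0.027,0,0,94.0],[-0.6,-36.7,-3.3,-0.026,0,0,94.0]]
```

Emit:
{"name": "play_rows", "arguments": {
  "deltas": [
    [[-15,0,0,0,0,0,60],[-35,0,0,0,0,0,60],[-38,0,0,0,0,0,60],[-38,0,0,0,0,0,60],[-28,-10,3,-0.01,0,0,94],[-0.6,-30,10,-0.027,0,0,94],[-0.6,-35,10.4,-0.027,0,0,94],[-0.6,-35.7,9.5,-0.027,0,0,94],[-0.6,-36,8.5,-0.027,0,0,94],[-0.6,-36,7.6,-0.027,0,0,94]]
  ]
}}

```text
time_s: 10.2
ee_pos: [0.5354, -0.1167, 0.2242]
eef_rot: [3.058, 1.57, -0.25]
force: [0.0, 0.5, 0.5]
grip_width: 0.0937
```

Emit:
{"name": "play_rows", "arguments": {
  "deltas": [
    [[-0.6,-36.3,6.6,-0.027,0,0,94],[-0.6,-36.5,5.6,-0.027,0,0,94],[-0.6,-36.6,4.6,-0.027,0,0,94],[-0.6,-36.7,3.6,-0.027,0,0,94],[-0.6,-36.8,2.6,-0.027,0,0,94],[-0.6,-36.9,1.6,-0.027,0,0,94],[-0.6,-36.9,0.6,-0.027,0,0,94],[-0.5,-36.9,-0.4,-0.027,0,0,94],[-0.6,-36.8,-1.3,-0.026,0,0,94],[-0.5,-36.8,-2.3,-0.027,0,0,94]]
  ]
}}

```text
time_s: 11.2
ee_pos: [0.5311, 0.2523, 0.2301]
eef_rot: [-2.858, 1.569, 0.387]
force: [0.1, -0.5, -0.4]
grip_width: 0.0941
```

Run:
```python
from h import *
st(); a=plan([.52,.32,.23],-81.7,4,94)
```

```text
t 11.2 p [0.5311 0.2523 0.2301] yaw -84.1 x [ 1.2e-03  5.0e-04 -1.0e+00] q [0.381 0.368 1.374 0.    1.399 1.849] F [ 0.07 -0.48 -0.4 ] g 0.0941
[[0,-17.1,1,-0.01,0,0,94.0],[0,-17.1,0.8,-0.011,0,0,94.0],[0.1,-17.1,0.7,-0.01,-0.001,0,94.0],[0,-17.2,0.5,-0.011,0,0,94.0]]
```

Emit:
{"name": "play_rows", "arguments": {
  "deltas": [
    [[0,-17,1,-0.01,0,0,94],[0,-17,0.8,-0.011,0,0,94],[0,-16,0.7,-0.01,0,0,94],[0,-13,0.5,-0.008,0,0,94],[0,0,0,0,0,0,94],[0,0,0,0,0,0,94]]
  ]
}}

```text
time_s: 11.8
ee_pos: [0.5211, 0.3127, 0.2286]
eef_rot: [1.05, 1.571, -1.951]
force: [0.6, -0.9, -0.7]
grip_width: 0.0938
```

Run:
```python
from h import *
st(); c=grab('wrist','w6');grab('side','s6')
i=cv2.cvtColor(c['img'],cv2.COLOR_RGB2BGR)
cv2.imwrite('pics/z7.png',i)
c=load('s6');i=cv2.cvtColor(c['img'],cv2.COLOR_RGB2BGR)
cv2.imwrite('pics/z8.png',cv2.resize(i[120:420,150:450],None,fx=2,fy=2))
```

```text
t 11.8 p [0.5211 0.3127 0.2286] yaw -81.95 x [-1.e-04 -2.e-04 -1.e+00] q [ 0.48   0.415  1.312 -0.     1.414  1.91 ] F [ 0.61 -0.86 -0.75] g 0.0938
```

View pics/z7.png

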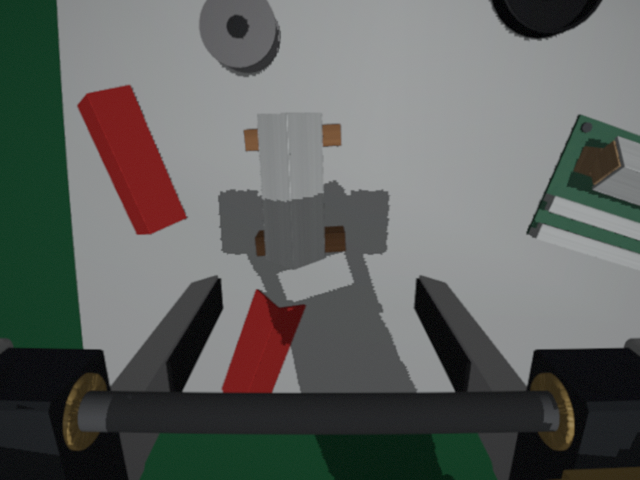

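View pics/z8.png

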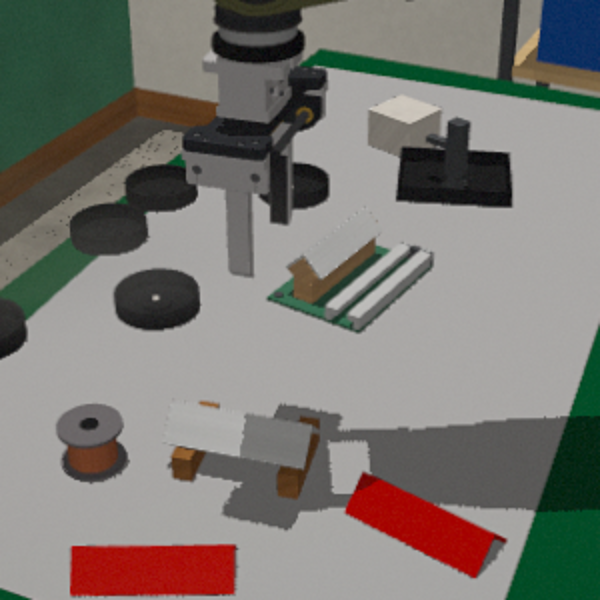

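Run:
```python
from h import *
c=load('w6');i=cv2.cvtColor(c['img'],cv2.COLOR_RGB2BGR)
a=cv2.resize(i[100:275,225:365],None,fx=4,fy=3.4,interpolation=cv2.INTER_CUBIC)
a=np.clip(a.astype(float)*1.5,0,255).astype(np.uint8);cv2.imwrite('pics/z9.png',a)
```

```text
(no output)
```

View pics/z9.png

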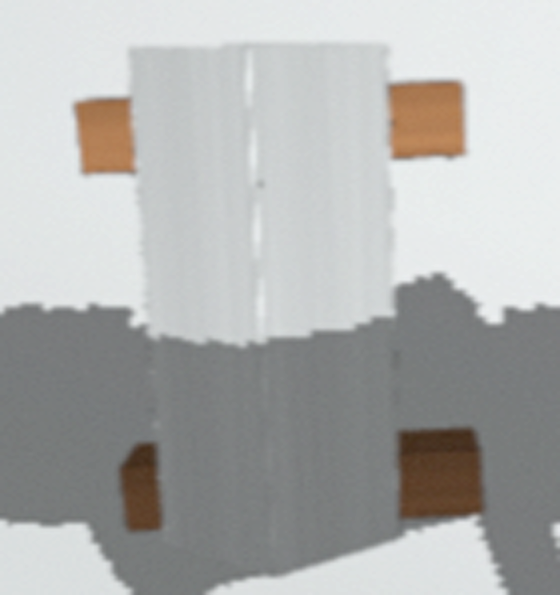

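Run:
```python
from h import *
c=load('w6')
def z(p): return (np.array(p)+.5)/[4,3.4]-.5+[225,100]
def show(n,P):
    d=P[1]-P[0]; print(n,P.round(4).tolist(),'len',np.linalg.norm(d).round(4),'mid',P.mean(0).round(4),'yaw',np.degrees(np.arctan2(d[1],d[0])).round(2))
show('ridge',onz(c,z([[277,574],[249,44]]),.0605))
show('left',onz(c,z([[164,540],[131,48]]),.0308))
show('right',onz(c,z([[399,533],[388,45]]),.0308))
```

```text
ridge [[0.4661, 0.3276, 0.0605], [0.6028, 0.3505, 0.0605]] len 0.1386 mid [0.5345 0.339  0.0605] yaw 9.51
left [[0.461, 0.3571, 0.0308], [0.5981, 0.3791, 0.0308]] len 0.1389 mid [0.5296 0.3681 0.0308] yaw 9.09
right [[0.4714, 0.2993, 0.0308], [0.6069, 0.3216, 0.0308]] len 0.1373 mid [0.5392 0.3105 0.0308] yaw 9.32
```

Run:
```python
from h import *
a=plan([.5345,.339,.11],-81,4,94)
a=plan([.5345,.339,.016],-81,5,94,start=a)
```

```text
[[29.7,-6.1,-4.2,-0.004,0,0,94.0],[29.7,-6.1,-4.2,-0.004,0,0,94.0],[29.6,-6.2,-4.3,-0.005,0,0,94.0],[29.7,-6.1,-4.3,-0.004,0,0,94.0]]
[[18.8,0,0,0,0,0,94.0],[18.8,0,0,0,0,0,94.0],[18.8,0,0,0,0,0,94.0],[18.8,0,0,0,0,0,94.0],[18.8,0,0,0,0,0,94.0]]
```

Emit:
{"name": "play_rows", "arguments": {
  "deltas": [
    [[29.7,-6.1,-4.2,-0.004,0,0,94],[29.7,-6.1,-4.2,-0.004,0,0,94],[29.6,-6.2,-4.3,-0.004,0,0,94],[29.7,-6.1,-4.3,-0.004,0,0,94],[18,0,0,0,0,0,94],[18,0,0,0,0,0,94],[18,0,0,0,0,0,94],[16,0,0,0,0,0,94],[0,0,0,0,0,0,94],[0,0,0,0,0,0,94]]
  ]
}}

```text
time_s: 12.9
ee_pos: [0.5346, 0.3396, 0.0404]
eef_rot: [-3.004, 1.571, 0.294]
force: [0.4, -0.4, 0.4]
grip_width: 0.094
```

Run:
```python
from h import *
st(); grab('wrist','w7')
a=plan([.5345,.339,.016],-81,2,94)
```

```text
t 12.9 p [0.5346 0.3396 0.0404] yaw -81.04 x [ 2.e-04  1.e-04 -1.e+00] q [ 0.508  0.651  1.412 -0.     1.078  1.923] F [ 0.37 -0.38  0.37] g 0.094
[[12.5,0.4,0.2,0,-0.001,0,94.0],[12.4,0.3,0.2,-0.001,0,0,94.0]]
```

View pics/w7.png

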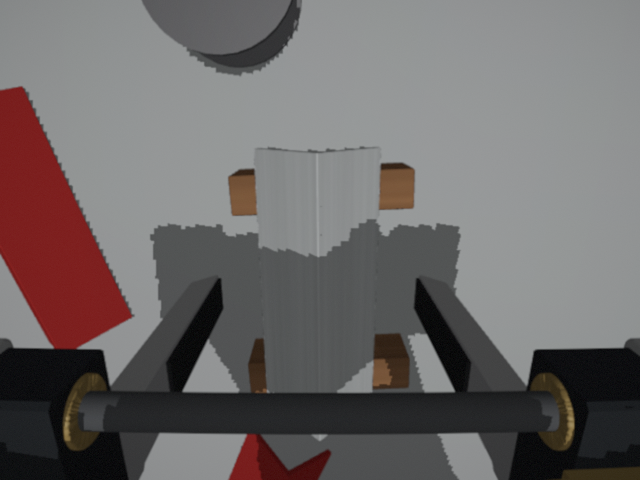

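Emit:
{"name": "play_rows", "arguments": {
  "deltas": [
    [[12,0.4,0.2,0,0,0,94],[12.4,0.3,0.2,0,0,0,94],[0,0,0,0,0,0,94],[0,0,0,0,0,0,75],[0,0,0,0,0,0,66],[0,0,0,0,0,0,62],[0,0,0,0,0,0,58],[0,0,0,0,0,0,50],[0,0,0,0,0,0,50],[0,0,0,0,0,0,50]]
  ],
  "grip_force": 20
}}

```text
time_s: 13.95
ee_pos: [0.5341, 0.339, 0.0157]
eef_rot: [-2.776, 1.57, 0.522]
force: [0.2, -0.1, 1.2]
grip_width: 0.0572
```

Run:
```python
from h import *
st(); grab('wrist','w8')
```

```text
t 13.95 p [0.5341 0.339  0.0157] yaw -81.02 x [ 3.e-04  1.e-04 -1.e+00] q [0.508 0.683 1.424 0.    1.034 1.922] F [ 0.16 -0.15  1.23] g 0.0572
```

View pics/w8.png

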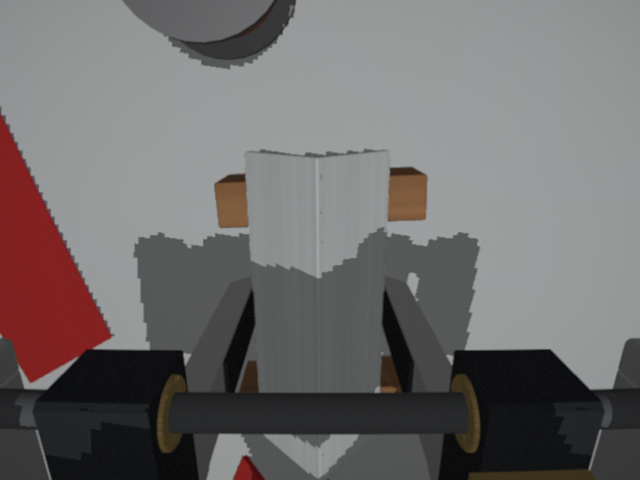

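Emit:
{"name": "play_rows", "arguments": {
  "deltas": [
    [[0,0,0,0,0,0,50],[-4,0,0,0,0,0,50],[-10,0,0,0,0,0,50],[-10,0,0,0,0,0,50],[0,0,0,0,0,0,50],[0,0,0,0,0,0,50]]
  ],
  "grip_force": 25
}}

```text
time_s: 14.6
ee_pos: [0.5341, 0.339, 0.04]
eef_rot: [-2.816, 1.57, 0.482]
force: [0.5, -0.2, -1.8]
grip_width: 0.0573
```

Run:
```python
from h import *
st(); grab('wrist','w9'); grab('side','s9')
c=load('s9');i=cv2.cvtColor(c['img'],cv2.COLOR_RGB2BGR)
cv2.imwrite('pics/z10.png',cv2.resize(i[200:400,180:360],None,fx=4,fy=3))
```

```text
t 14.6 p [0.5341 0.339  0.04  ] yaw -81.02 x [ 6.e-04  3.e-04 -1.e+00] q [ 0.508  0.65   1.415 -0.     1.076  1.922] F [ 0.46 -0.22 -1.8 ] g 0.0573
```

View pics/w9.png

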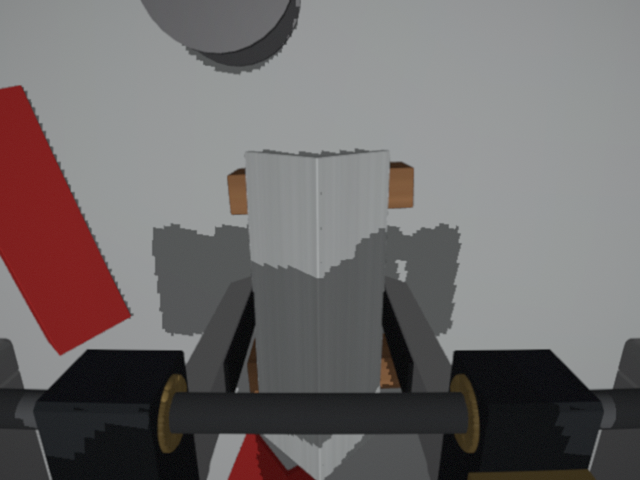

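View pics/z10.png

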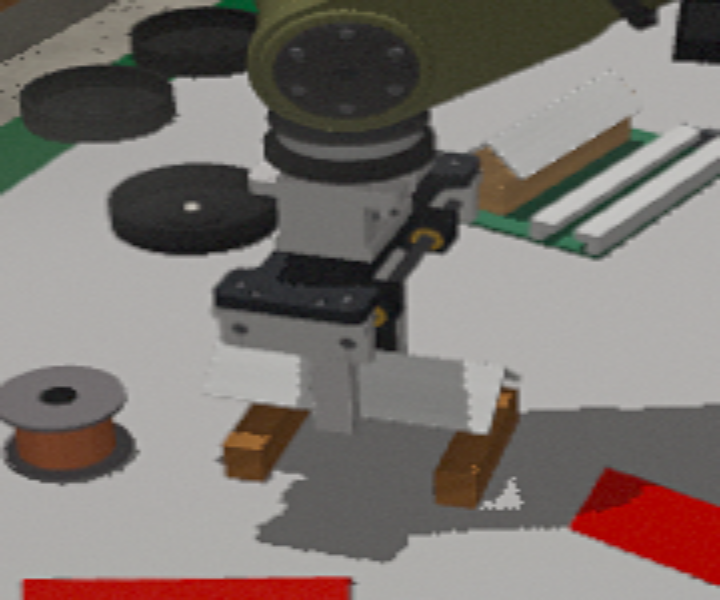

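Run:
```python
from h import *
c=load('w9'); o=ctrl.get_obs(); Rm=R.from_euler('xyz',o['eef_rot']).as_matrix(); p=o['ee_pos']
for n,uv,zz in [('far ridge',(318.5,156),.0848),('near ridge',(320,477),.0848),('farL',(247,151),.0551),('farR',(389,151),.0551)]:
    P=onz(c,[uv],zz)[0]; print(n,P.round(4),'tool',(Rm.T@(P-p)).round(4))
a=plan([.52,.30,.15],-70,3,50)
a=plan([.53,.02,.16],-8.2,9,50,start=a)
a=plan([.592,-.013,.14],-8.2,3,50,start=a)
```

```text
far ridge [0.6034 0.3497 0.0848] tool [-0.0456  0.0001 -0.0704]
near ridge [0.4684 0.3277 0.0848] tool [-0.0455  0.0008  0.0664]
farL [0.5982 0.3781 0.0551] tool [-0.0159 -0.0287 -0.0697]
farR [0.6072 0.3215 0.0551] tool [-0.0159  0.0286 -0.0697]
[[-36.9,12.1,6.6,-0.064,0,0,50.0],[-36.9,11.6,7.3,-0.064,0,0,50.0],[-36.9,11.2,8.1,-0.064,0,0,50.0]]
[[-1.1,29.6,9.6,-0.12,0,0,50.0],[-1.1,28.3,13.1,-0.12,0,0,50.0],[-1.1,26.5,16.3,-0.12,0,0,50.0],[-1.1,24.3,19.4,-0.12,0,0,50.0],[-1.1,21.8,22.2,-0.12,0,0,50.0],[-1.1,19,24.6,-0.12,0,0,50.0],[-1.1,16,26.7,-0.12,0,0,50.0],[-1.1,12.6,28.5,-0.119,0,0,50.0],[-1.2,9.2,29.8,-0.12,0,0,50.0]]
[[6.7,22,7.9,0,0,0,50.0],[6.7,22,7.9,0,0,0,50.0],[6.6,22,8,0,0,0,50.0]]
```

Run:
```python
from h import *
a=plan([.53,.31,.15],-76,4,50)
a=plan([.53,.02,.16],-8.2,14,50,start=a)
```

```text
[[-27.7,7,2.1,-0.022,0,0,50.0],[-27.7,6.9,2.2,-0.022,0,0,50.0],[-27.7,6.9,2.4,-0.022,0,0,50.0],[-27.6,6.8,2.5,-0.022,0,0,50.0]]
[[-0.7,20.1,5,-0.084,0,0,50.0],[-0.7,19.6,6.7,-0.085,0,0,50.0],[-0.7,19,8.3,-0.084,0,0,50.0],[-0.7,18.2,9.9,-0.085,0,0,50.0],[-0.7,17.3,11.4,-0.084,0,0,50.0],[-0.7,16.3,12.8,-0.085,0,0,50.0],[-0.7,15.1,14.2,-0.084,0,0,50.0],[-0.7,13.9,15.4,-0.085,0,0,50.0],[-0.7,12.5,16.5,-0.084,0,0,50.0],[-0.7,11.1,17.5,-0.085,0,0,50.0],[-0.7,9.6,18.4,-0.084,0,0,50.0],[-0.8,8,19.1,-0.085,0,0,50.0],[-0.7,6.4,19.7,-0.084,0,0,50.0],[-0.8,4.7,20.1,-0.085,0,0,50.0]]
```

Emit:
{"name": "play_rows", "arguments": {
  "deltas": [
    [[-15,3,1,-0.01,0,0,50],[-27,7,2,-0.02,0,0,50],[-28,7,2,-0.022,0,0,50],[-28,7,2.5,-0.022,0,0,50],[-12,14,5,-0.06,0,0,50],[-0.7,20,6,-0.084,0,0,50],[-0.7,19.6,6.7,-0.085,0,0,50],[-0.7,19,8.3,-0.084,0,0,50],[-0.7,18.2,10,-0.085,0,0,50],[-0.7,17.3,11.4,-0.084,0,0,50]]
  ]
}}

```text
time_s: 15.7
ee_pos: [0.533, 0.1945, 0.154]
eef_rot: [2.747, 1.57, 0.323]
force: [0.4, -0.0, -1.6]
grip_width: 0.0575
```

Emit:
{"name": "play_rows", "arguments": {
  "deltas": [
    [[-0.7,16.3,12.8,-0.085,0,0,50],[-0.7,15.1,14.2,-0.084,0,0,50],[-0.7,14,15.4,-0.085,0,0,50],[-0.7,12.5,16.5,-0.084,0,0,50],[-0.7,11.1,17.5,-0.085,0,0,50],[-0.7,9.6,18.4,-0.084,0,0,50],[-0.8,8,19,-0.085,0,0,50],[-0.7,6.4,19.7,-0.084,0,0,50],[0,0,0,0,0,0,50]]
  ]
}}

```text
time_s: 16.6
ee_pos: [0.5408, 0.028, 0.1597]
eef_rot: [1.388, 1.57, -0.364]
force: [0.5, 0.7, -1.5]
grip_width: 0.0572
```

Run:
```python
from h import *
st(); grab('wrist','w10')
a=plan([.592,-.013,.14],-8.2,6,50)
```

```text
t 16.6 p [0.5408 0.028  0.1597] yaw -10.4 x [ 8.e-04 -3.e-04 -1.e+00] q [-0.016  0.322  1.602 -0.     1.217  0.166] F [ 0.51  0.69 -1.46] g 0.0572
[[3.3,9.7,5.3,-0.007,0,0,50.0],[3.3,9.6,5.4,-0.007,0,0,50.0],[3.2,9.6,5.5,-0.007,0,0,50.0],[3.3,9.6,5.5,-0.007,0,0,50.0],[3.2,9.5,5.6,-0.007,0,0,50.0],[3.3,9.5,5.7,-0.006,0,-0.001,50.0]]
```

View pics/w10.png

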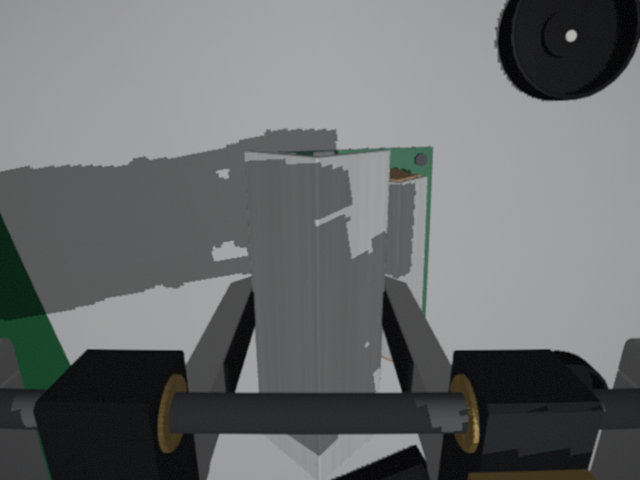

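Emit:
{"name": "play_rows", "arguments": {
  "deltas": [
    [[3.3,9.7,5.3,-0.007,0,0,50],[3.3,9.6,5.4,-0.007,0,0,50],[3.2,9.6,5.5,-0.007,0,0,50],[3.3,9.6,5.5,-0.007,0,0,50],[3.2,9.5,5.8,-0.007,0,0,50],[3.3,9.5,6,-0.006,0,0,50],[20,0,0,0,0,0,50],[30,0,0,0,0,0,50],[15,0,0,0,0,0,50],[0,0,0,0,0,0,50]]
  ]
}}

```text
time_s: 17.65
ee_pos: [0.5911, -0.0127, 0.072]
eef_rot: [-1.514, 1.567, 3.057]
force: [-0.3, 0.9, -1.1]
grip_width: 0.0572
```

Run:
```python
from h import *
st(); grab('wrist','w11'); grab('side','s11'); grab('top','t11')
c=load('s11');i=cv2.cvtColor(c['img'],cv2.COLOR_RGB2BGR)
cv2.imwrite('pics/z11.png',cv2.resize(i[170:300,260:400],None,fx=5,fy=4.5))
a=plan([.592,-.014,.075],-8.2,2,50)
```

```text
t 17.65 p [ 0.5911 -0.0127  0.072 ] yaw -8.08 x [-3.8e-03  3.0e-04 -1.0e+00] q [-0.083  0.529  1.526  0.     1.09   0.058] F [-0.27  0.91 -1.1 ] g 0.0572
[[0.2,-0.3,0.7,0.001,0,-0.001,50.0],[0.3,-0.2,0.7,0.001,0,-0.001,50.0]]
```

View pics/w11.png

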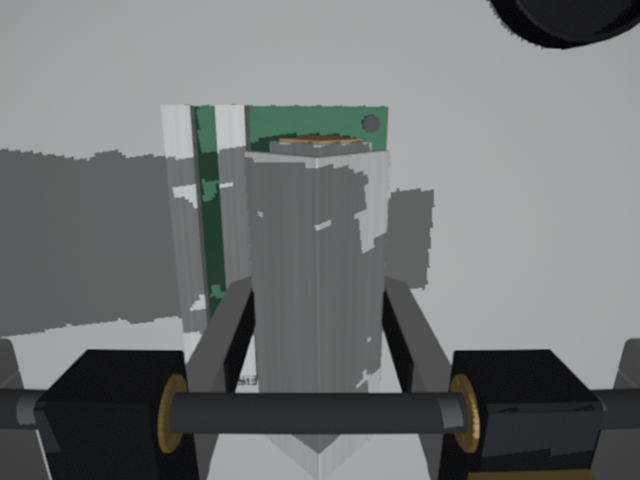

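View pics/z11.png

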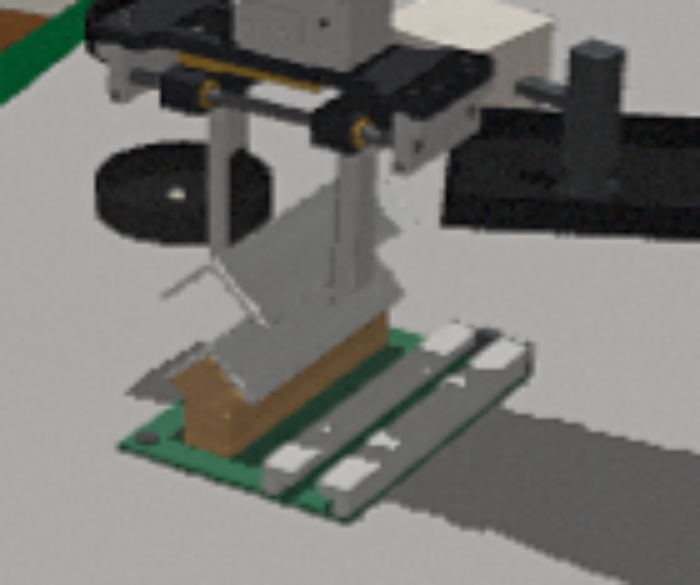

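Run:
```python
from h import *
c=load('w11');i=cv2.cvtColor(c['img'],cv2.COLOR_RGB2BGR)
a=cv2.resize(i[95:185,225:410],None,fx=4.3,fy=4.3,interpolation=cv2.INTER_CUBIC)
a=np.clip(a.astype(float)*1.5,0,255).astype(np.uint8);cv2.imwrite('pics/z12.png',a)
```

```text
(no output)
```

View pics/z12.png

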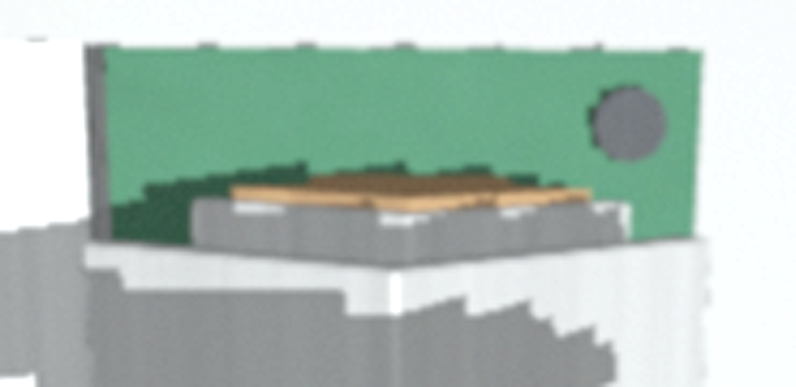

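Run:
```python
from h import *
c=load('w11'); o=ctrl.get_obs(); Rm=R.from_euler('xyz',o['eef_rot']).as_matrix(); p=o['ee_pos'];print(p)
z=lambda q:(np.array(q)+.5)/4.3-.5+[225,95]
for n,uv,zz in [('hostL',(193,201),.0425),('hostR',(630,203),.0425),('hostridge',(407,211),.069),('angL',(85,243),.0871),('angR',(707,240),.0871),('angridge',(396,270),.1168),('plateR',(700,50),.005)]:
    P=onz(c,[z(uv)],zz)[0]; print(n,P.round(4),'tool',(Rm.T@(P-p)).round(4))
```

```text
[ 0.59273392 -0.01266998  0.07545563]
hostL [0.5766 0.0606 0.0425] tool [ 0.0329 -0.0264 -0.0702]
hostR [0.6278 0.0531 0.0425] tool [ 0.033   0.0255 -0.07  ]
hostridge [0.6018 0.0574 0.069 ] tool [ 0.0065 -0.0009 -0.0707]
angL [0.5716 0.0599 0.0871] tool [-0.0117 -0.0311 -0.0689]
angR [0.6295 0.052  0.0871] tool [-0.0116  0.0273 -0.0692]
angridge [0.6008 0.0561 0.1168] tool [-0.0413 -0.0016 -0.0692]
plateR [0.6438 0.0694 0.005 ] tool [ 0.0705  0.039  -0.0884]
```

Run:
```python
from h import *
st()
c=grab('wrist','w12');i=cv2.cvtColor(c['img'],cv2.COLOR_RGB2BGR)
a=cv2.resize(i[95:185,225:410],None,fx=4.3,fy=4.3,interpolation=cv2.INTER_CUBIC)
a=np.clip(a.astype(float)*1.5,0,255).astype(np.uint8);cv2.imwrite('pics/z13.png',a)
st()
```

```text
t 17.8 p [ 0.5927 -0.0127  0.0755] yaw -8.08 x [ 1.7e-03 -1.0e-04 -1.0e+00] q [-0.083  0.525  1.523 -0.     1.091  0.058] F [ 1.03  0.64 -0.73] g 0.0573
t 17.85 p [ 0.5928 -0.0126  0.0756] yaw -8.07 x [ 2.1e-03 -2.0e-04 -1.0e+00] q [-0.083  0.525  1.524  0.     1.091  0.058] F [ 0.4   0.03 -1.34] g 0.0574
```

View pics/z13.png

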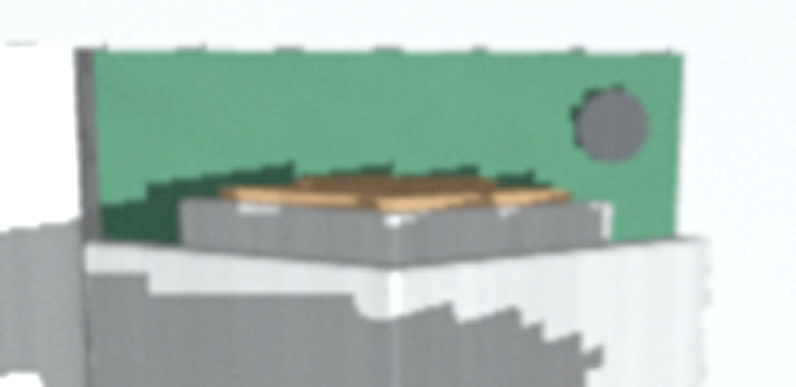

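Emit:
{"name": "play_rows", "arguments": {
  "deltas": [
    [[6,0,-0.5,0,0,0,50],[10,0,-0.5,0,0,0,50],[10,0,0,0,0,0,50],[8,0,0,0,0,0,50],[4,0,0,0,0,0,50],[0,0,0,0,0,0,50],[0,0,0,0,0,0,50],[0,0,0,0,0,0,50]]
  ]
}}

```text
time_s: 18.65
ee_pos: [0.5924, -0.0116, 0.0366]
eef_rot: [1.654, 1.57, -0.058]
force: [-0.2, 0.1, -1.7]
grip_width: 0.0572
```

Run:
```python
from h import *
st()
c=grab('wrist','w13');c=grab('side','s13');i=cv2.cvtColor(c['img'],cv2.COLOR_RGB2BGR)
cv2.imwrite('pics/z14.png',cv2.resize(i[170:300,260:400],None,fx=5,fy=4.5))
```

```text
t 18.65 p [ 0.5924 -0.0116  0.0366] yaw -8.08 x [ 7.e-04 -0.e+00 -1.e+00] q [-0.081  0.577  1.545  0.     1.018  0.06 ] F [-0.15  0.12 -1.67] g 0.0572
```

View pics/z14.png

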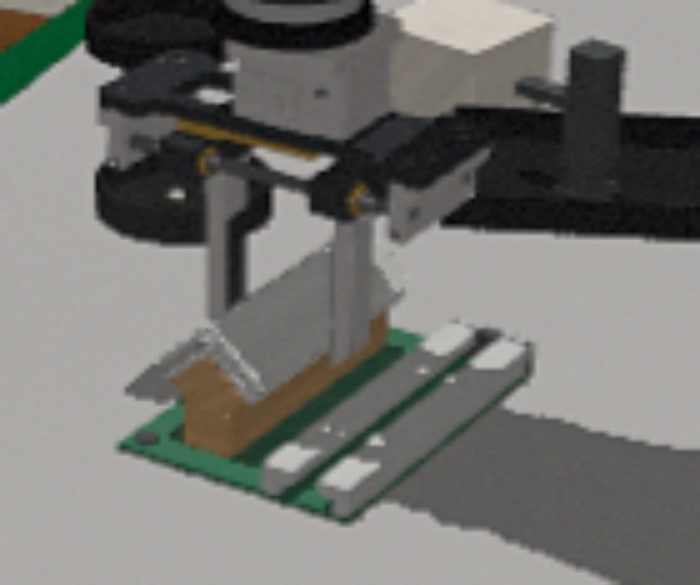

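View pics/w13.png

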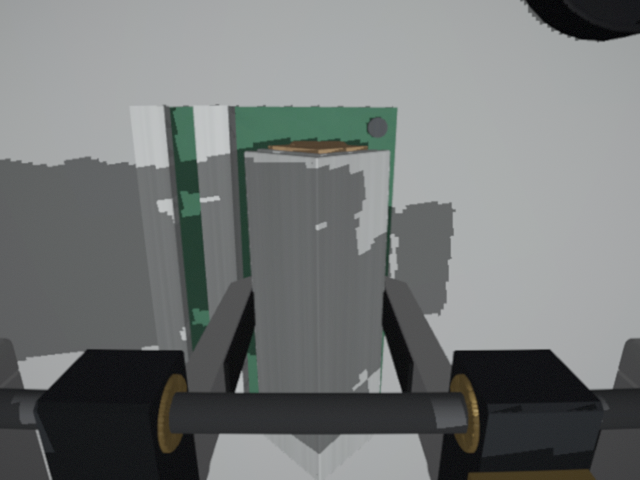

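Tucked over the host, ends level. Lower in small steps until contact (~7 mm).

Emit:
{"name": "play_rows", "arguments": {
  "deltas": [
    [[3,0,0,0,0,0,50],[1.5,0,0,0,0,0,50],[1,0,0,0,0,0,50],[0,0,0,0,0,0,50],[0,0,0,0,0,0,50]]
  ]
}}

```text
time_s: 19.25
ee_pos: [0.5922, -0.0116, 0.0307]
eef_rot: [1.834, 1.571, 0.122]
force: [-0.3, -1.1, 0.8]
grip_width: 0.0572
```

Run:
```python
from h import *
st()
```

```text
t 19.25 p [ 0.5922 -0.0116  0.0307] yaw -8.09 x [ 1.e-04  0.e+00 -1.e+00] q [-0.081  0.586  1.548  0.     1.008  0.06 ] F [-0.3  -1.15  0.85] g 0.0572
```

Emit:
{"name": "play_rows", "arguments": {
  "deltas": [
    [[0.5,0,0,0,0,0,50],[0.5,0,0,0,0,0,50],[0,0,0,0,0,0,50],[0,0,0,0,0,0,50]]
  ]
}}

```text
time_s: 19.65
ee_pos: [0.5924, -0.0117, 0.0304]
eef_rot: [1.518, 1.57, -0.194]
force: [-3.3, -1.4, 7.6]
grip_width: 0.0573
```

Run:
```python
from h import *
st()
```

```text
t 19.65 p [ 0.5924 -0.0117  0.0304] yaw -8.09 x [ 7.e-04 -1.e-04 -1.e+00] q [-0.082  0.586  1.548 -0.     1.007  0.06 ] F [-3.25 -1.42  7.56] g 0.0573
```

Emit:
{"name": "play_rows", "arguments": {
  "deltas": [
    [[0,0,0,0,0,0,58],[0,0,0,0,0,0,61],[0,0,0,0,0,0,66],[0,0,0,0,0,0,72],[0,0,0,0,0,0,78],[0,0,0,0,0,0,78],[0,0,0,0,0,0,78]]
  ]
}}

```text
time_s: 20.35
ee_pos: [0.5921, -0.0116, 0.0296]
eef_rot: [-2.45, 1.571, 2.122]
force: [0.3, 0.4, -0.5]
grip_width: 0.0778
```

Run:
```python
from h import *
st()
c=grab('wrist','w14');c=grab('side','s14');i=cv2.cvtColor(c['img'],cv2.COLOR_RGB2BGR)
cv2.imwrite('pics/z15.png',cv2.resize(i[170:300,260:400],None,fx=5,fy=4.5))
```

```text
t 20.35 p [ 0.5921 -0.0116  0.0296] yaw -8.08 x [-0.  0. -1.] q [-0.081  0.587  1.548  0.     1.006  0.06 ] F [ 0.31  0.39 -0.49] g 0.0778
```

View pics/z15.png

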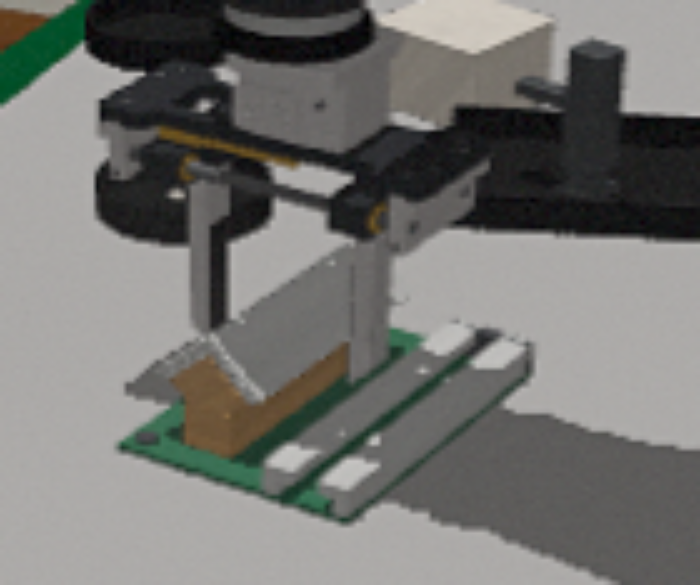

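View pics/w14.png

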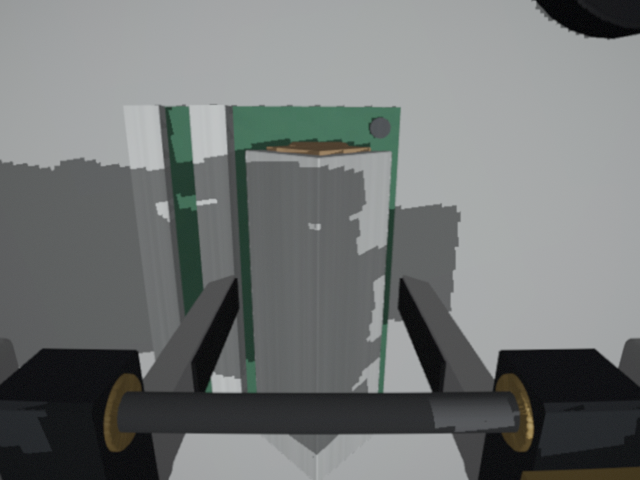

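Emit:
{"name": "play_rows", "arguments": {
  "deltas": [
    [[-5,0,0,0,0,0,78],[-15,0,0,0,0,0,78],[-25,0,0,0,0,0,78],[-35,0,0,0,0,0,78],[-40,0,0,0,0,0,78],[-40,0,0,0,0,0,78],[-20,0,0,0,0,0,78],[0,0,0,0,0,0,78],[0,0,0,0,0,0,78]]
  ]
}}

```text
time_s: 21.35
ee_pos: [0.5919, -0.0115, 0.2098]
eef_rot: [1.661, 1.57, -0.051]
force: [-0.2, -0.8, -0.8]
grip_width: 0.0781
```

Run:
```python
from h import *
st()
c=grab('wrist','w15');c=grab('side','s15');i=cv2.cvtColor(c['img'],cv2.COLOR_RGB2BGR)
cv2.imwrite('pics/z16.png',cv2.resize(i[170:300,260:420],None,fx=5,fy=4.5,interpolation=cv2.INTER_CUBIC))
```

```text
t 21.35 p [ 0.5919 -0.0115  0.2098] yaw -8.08 x [ 4.e-04 -0.e+00 -1.e+00] q [-0.081  0.391  1.389  0.     1.361  0.06 ] F [-0.24 -0.84 -0.79] g 0.0781
```

View pics/z16.png

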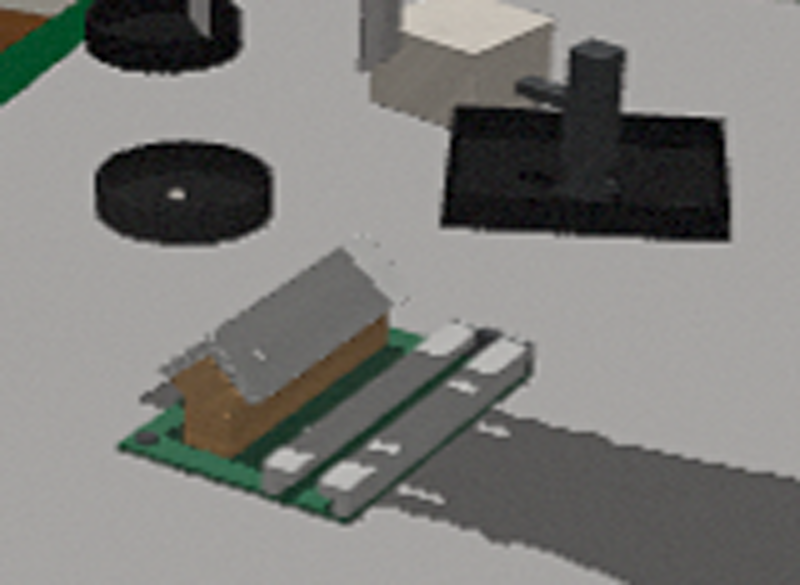

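View pics/w15.png

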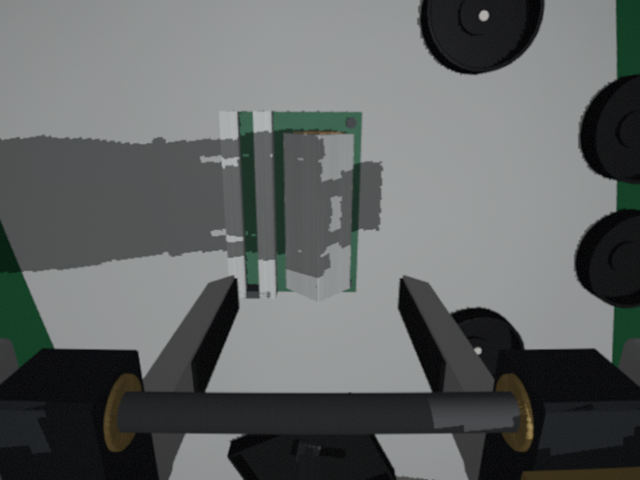

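Run:
```python
from h import *
c=load('w15');i=cv2.cvtColor(c['img'],cv2.COLOR_RGB2BGR)
a=cv2.resize(i[120:305,270:370],None,fx=5,fy=3.2,interpolation=cv2.INTER_CUBIC)
a=np.clip(a.astype(float)*1.5,0,255).astype(np.uint8);cv2.imwrite('pics/z17.png',a)
st()
```

```text
t 21.45 p [ 0.5916 -0.0115  0.2085] yaw -8.08 x [-2.e-03  2.e-04 -1.e+00] q [-0.081  0.392  1.39  -0.     1.361  0.06 ] F [0.91 0.76 0.38] g 0.0782
```

View pics/z17.png

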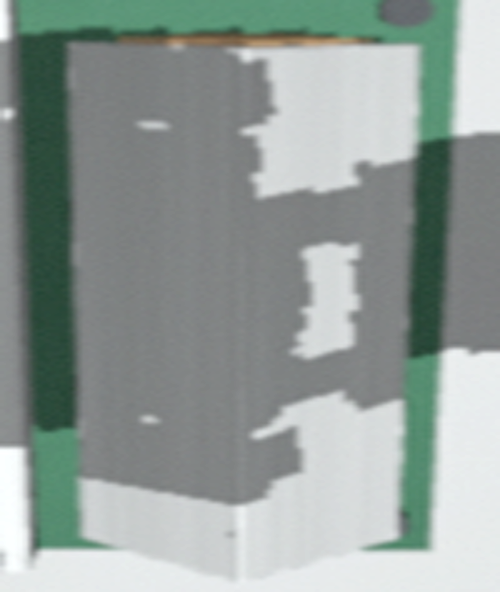

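Run:
```python
from h import *
c=load('w15')
z=lambda p:(np.array(p)+.5)/[5,3.2]-.5+[270,120]
def show(n,P):
    d=P[1]-P[0]; print(n,P.round(4).tolist(),'len',np.linalg.norm(d).round(4),'mid',P.mean(0).round(4),'yaw',np.degrees(np.arctan2(d[1],d[0])).round(2))
show('ridge',onz(c,z([[241,580],[246,49]]),.0747))
show('L',onz(c,z([[84,539],[68,43]]),.0449))
show('R',onz(c,z([[402,541],[419,45]]),.0449))
show('plateR',onz(c,z([[433,549],[460,-30]]),.005))
# side: compare plate & angle end; dog
s0=load('t1');s=load('s15')
print('expected ridge end in side',proj(s,[[.592+.07*.1426,-.0135+.07*.9898,.0747],[.592+.07*.1426,-.0135+.07*.9898,.069]]))
```

```text
ridge [[0.582, -0.0802, 0.0747], [0.6023, 0.057, 0.0747]] len 0.1387 mid [ 0.5922 -0.0116  0.0747] yaw 81.59
L [[0.5529, -0.0774, 0.0449], [0.573, 0.0615, 0.0449]] len 0.1403 mid [ 0.5629 -0.008   0.0449] yaw 81.75
R [[0.6115, -0.0863, 0.0449], [0.631, 0.0527, 0.0449]] len 0.1404 mid [ 0.6212 -0.0168  0.0449] yaw 82.01
plateR [[0.6184, -0.1082, 0.005], [0.6441, 0.0706, 0.005]] len 0.1806 mid [ 0.6313 -0.0188  0.005 ] yaw 81.83
expected ridge end in side [[301.43852584 243.58967563]
 [301.43559711 245.72387565]]
```

Run:
```python
from h import *
st(); print(hand_in())
```

```text
t 21.45 p [ 0.5916 -0.0115  0.2085] yaw -8.08 x [-2.e-03  2.e-04 -1.e+00] q [-0.081  0.392  1.39  -0.     1.361  0.06 ] F [0.91 0.76 0.38] g 0.0782
the job is handed in; nothing more can be done
None
```

I slid the dog to the open end of its slot, lifted it out and stood it upright in the tray. I then took the loose angle off its battens, nested it over the angle on the saddle and lifted the arm clear. The job was handed in at about 21.5 s of the 61 s, and no verdict was reported.

- **Angle:** my last wrist-camera check put its middle at about (0.592, -0.012) m and its yaw at 81.6–82.0°. I measured the saddle's angle at (0.592, -0.012 to -0.014) m and about 82° before the nesting. The leg edges came out about 59 mm apart at nested height, so it lies level.
- **Dog:** the last side picture shows it standing in the tray. It was set down about 14 mm from the tray's centre.
- **Robot:** the arm hung clear, about 0.13 m above the stack, when I handed in. The contact forces I read stayed below about 10 N.
- **Disagreements:** the fingers read 57.2 mm on the angle, though its width is given as 59.4 mm. The pictures showed it held level and it did not slip, so I carried on. Top and wrist views differed by about 1° in yaw on the loose angle, which I averaged.
- **Not measured again:** I didn't measure the saddle's angle again once it was covered, and I checked the bystanders only by eye in the pictures. Neither showed any movement.

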